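# File the tested hardness specimens with their references

### The job

Put each of the three green specimens away in the orange tray whose black reference specimen shows the same metal, so that the two stand upright side by side on the tray's floor. The trays are snug: nudge the black specimen aside where needed, but do not tip it over or push it out, and set the green ones down rather than dropping them. Leave the blue specimen where it is.

Things in the scene. Friction and masses are not known exactly. Their poses are not given: they have to be found in the camera images.
- green_steel: Loose tested specimen: a green resin cylinder 30 mm in diameter and 28 mm tall, standing on the bench, with a round silvery steel section, 20 mm across, flush in the middle of its upper face. The lowest 8 mm taper to a foot of 24 mm diameter. About 50 g. Origin: centre of its underside; z up along its axis.
- green_brass: Loose tested specimen: a green resin cylinder 30 mm in diameter and 28 mm tall, standing on the bench, with a square yellow brass section, 19 x 19 mm, flush in the middle of its upper face. The lowest 8 mm taper to a foot of 24 mm diameter. About 50 g. Origin: centre of its underside; z up along its axis.
- green_copper: Loose tested specimen: a green resin cylinder 30 mm in diameter and 28 mm tall, standing on the bench, with a narrow reddish copper strip, 26 x 7 mm, flush in the middle of its upper face. The lowest 8 mm taper to a foot of 24 mm diameter. About 50 g. Origin: centre of its underside; z up along its axis.
- tray_steel: Orange open storage tray fixed to the bench, the one in which the black steel reference specimen stands. Outside 96 mm (its x, the long axis) x 50 mm (its y) x 16 mm high; walls and floor 4 mm thick, so the inside is 88 x 42 mm and 12 mm deep. Origin: centre of its underside (bench level); z up. The three trays look alike.
- tray_brass: Orange open storage tray fixed to the bench, the one in which the black brass reference specimen stands. Outside 96 mm (its x, the long axis) x 50 mm (its y) x 16 mm high; walls and floor 4 mm thick, so the inside is 88 x 42 mm and 12 mm deep. Origin: centre of its underside (bench level); z up. The three trays look alike.
- tray_copper: Orange open storage tray fixed to the bench, the one in which the black copper reference specimen stands. Outside 96 mm (its x, the long axis) x 50 mm (its y) x 16 mm high; walls and floor 4 mm thick, so the inside is 88 x 42 mm and 12 mm deep. Origin: centre of its underside (bench level); z up. The three trays look alike.
- ref_steel: Loose reference specimen standing near the middle of its orange tray: a black resin cylinder 30 mm in diameter and 18 mm tall with a round silvery steel section, 20 mm across, flush in its upper face. About 40 g; slides on the tray floor when pushed lightly. 29 to 35 mm is free at the roomier end, so it may need a nudge. Origin: centre of its underside; z up.
- ref_brass: Loose reference specimen standing near the middle of its orange tray: a black resin cylinder 30 mm in diameter and 18 mm tall with a square yellow brass section, 19 x 19 mm, flush in its upper face. About 40 g; slides on the tray floor when pushed lightly. 29 to 35 mm is free at the roomier end, so it may need a nudge. Origin: centre of its underside; z up.
- ref_copper: Loose reference specimen standing near the middle of its orange tray: a black resin cylinder 30 mm in diameter and 18 mm tall with a narrow reddish copper strip, 26 x 7 mm, flush in its upper face. About 40 g; slides on the tray floor when pushed lightly. 29 to 35 mm is free at the roomier end, so it may need a nudge. Origin: centre of its underside; z up.
- blue_mount: Loose untested specimen that stays where it is: a blue resin cylinder of the same shape and size as the green ones (30 mm diameter, 28 mm tall) with a square brass section in its upper face. Origin: centre of its underside; z up.
Not all that is in view belongs to the job. What is shaped like the ref_steel but red is not meant.

How it is judged (in metres and radians):
At the end, for the whole second after the job is handed in: Each green specimen and the black one of its metal stand upright (0.12 rad) on the floor of that metal's tray (underside under 10 mm above the bench, centre within 36 mm of the tray's middle lengthwise, 14 mm across), at rest, released; the blue one is upright within 15 mm of its start (x of green_steel in the frame of tray_steel between -0.036 and 0.036 m and y of green_steel in the frame of tray_steel between -0.014 and 0.014 m and z of each of green_steel, ref_steel in the frame of tray_steel below 0.01 m and angle between each of green_steel, ref_steel, green_brass, ref_brass, green_copper, ref_copper, blue_mount's own z axis and vertical below 0.12 rad and linear speed of each of green_steel, ref_steel, green_brass, ref_brass, green_copper, ref_copper below 0.02 m/s and x of ref_steel in the frame of tray_steel between -0.036 and 0.036 m and y of ref_steel in the frame of tray_steel between -0.014 and 0.014 m and x of green_brass in the frame of tray_brass between -0.036 and 0.036 m and y of green_brass in the frame of tray_brass between -0.014 and 0.014 m and z of each of green_brass, ref_brass in the frame of tray_brass below 0.01 m and x of ref_brass in the frame of tray_brass between -0.036 and 0.036 m and y of ref_brass in the frame of tray_brass between -0.014 and 0.014 m and x of green_copper in the frame of tray_copper between -0.036 and 0.036 m and y of green_copper in the frame of tray_copper between -0.014 and 0.014 m and z of each of green_copper, ref_copper in the frame of tray_copper below 0.01 m and x of ref_copper in the frame of tray_copper between -0.036 and 0.036 m and y of ref_copper in the frame of tray_copper between -0.014 and 0.014 m and distance of blue_mount from where it was at the start of the episode below 0.015 m); the robot touches nothing.
It fails at once if a black reference is tipped over (angle between any of ref_steel, ref_brass, ref_copper's own z axis and vertical above 0.5 rad).
It fails at once if the blue specimen is displaced by more than 15 mm or tipped over (distance of blue_mount from where it was at the start of the episode above 0.015 m or angle between blue_mount's own z axis and vertical above 0.5 rad).
It fails at once if a green specimen is dropped (it moves faster than 0.6 m/s free of the fingers: a fall of about 20 mm) ((linear speed of green_steel above 0.6 m/s and contact force between the fingers and green_steel below 0.1 N) or (linear speed of green_brass above 0.6 m/s and contact force between the fingers and green_brass below 0.1 N) or (linear speed of green_copper above 0.6 m/s and contact force between the fingers and green_copper below 0.1 N)).
It also fails if it takes over 128 s, if anything falls off the work surface, if the arm or the gripper's body presses on something with over 40 N, if the wrist force passes 120 N, or if a joint passes its speed limit or range.

### The arm

A 6-joint arm with a two-finger parallel gripper is mounted at the origin on the work surface. World frame = base frame: x ahead of the robot, y to its left, z up, the work surface at z = 0. Lengths are in m, angles in degrees, forces in N, time in s.
With the tool pointing down it reaches from about 0.35 to 0.975 m from the base axis. Payload 17.4 kg.
Tool frame: the origin (TCP) lies between the finger pads; the fingertips stand 14 mm ahead of it and the grasp point (between the pads) lies 5 mm behind it; z points along the fingers, y is the line along which they close (so a half turn about z gives the same grasp; the last joint's range is limited). The gripper opens to 85 mm and grips with 20 to 120 N. Pads are 22 mm wide; open, the fingers measure 114 mm over their backs; the gripper's body (76 mm by 85 mm) begins 54 mm behind the grasp point. The pads swing forward as they close: fully open they stand 13 mm farther back than shut.
Start: joints at [-78.656, 6.646, 82.598, -0, 90.757, -2.166], TCP at [0.158, -0.656, 0.245] pointing down, gripper open.
Joint ranges: [-162.19, 162.19], [-47.58, 125.68], [4.15, 143.07], [-65.23, 245.23], [0.69, 171.88], [-170.13, 170.13]. Speed limits (degrees/s): [108.29, 108.29, 127.2, 180, 180, 180].

### API

Orientations are given as [roll, pitch, yaw] about the fixed x, y, z axes, in that order (R = Rz(yaw) Ry(pitch) Rx(roll)).
In Python, from plant import ctrl gives the robot as it stands.
- The arm moves only by the tool send_rows, never from a script. Its argument "deltas" is a list of rows, each an object with "gripper": the closure, from -1 (fully open) to 1 (shut); "offset": the shift along the tool's x, y, z in cm, a list of three; "delta_rot": the turn, a rotation vector about the tool's x, y, z in degrees, a list of three. In form: [{"gripper": gripper, "offset": [dx, dy, dz], "delta_rot": [rx, ry, rz]}, ...]. A call has 1 to 5 rows; each row is the pose to reach, as a shift and turn from the pose commanded when the call began, along the tool's axes at that moment; what a row does not reach only later rows make up. A row lasts 1/12 s, in which the tool goes at most 41.7 mm and 7.16 degrees, less where a joint would pass 70% of its speed; a pose out of reach is approached as far as the arm can. A call with a gripper value outside its range is refused whole. The fingers move at their own pace and stop on an object; "grip_force" is the grip in N (left out, the last holds). Time passes only in rows, so rows that repeat a pose let the fingers close. It gives the time, the measured TCP pose, the force, the opening and the grip force at its end, in the units of the state.
- ctrl.observe(): the state, without advancing time (a new reading comes with each control period).
- ctrl.capture(name): name is "side" or "top" or "wrist"; returns a dict with "color" (384x512x3 uint8, red, green, blue), "range_z" (384x512 float32, m along the optical axis (not along the pixel's ray), 0 where there is no reading), "camera_matrix" (3x3 intrinsics, pixels), "origin" and "rotation" of the camera in the world; the wrist camera has in their place "tool_from_camera" (4x4, takes a point from camera to tool coordinates, whose origin is the TCP and whose axes are the flange's). Camera axes: x right, y down, z forward; pixel columns grow to the right and rows downward; lengths in m; the calibration is good to about 2 mm. A picture is of the moment at which its call begins: read the wrist's pose just before it.
- ctrl.finish_job(): hands the job in; it is judged then, once.
The state is a dict: "time_s": time; "q": joint angles; "joint_vel": joint speeds; "joint_torque": joint torques, N m; "position": TCP position; "ee_rot": TCP orientation; "wrist_force": force on the tool from outside, world axes, zero at the start; "moment": the same for the moment, N m; "width": finger opening in m; "grasp_force": force on a finger pad.
Only numpy, scipy, OpenCV 4.12 (cv2) and the standard library are available. Lean on these libraries where they do the work, as an engineer would, in place of code of your own. Each camera call takes 0.05 s, during which the arm holds its last target. There are 200 camera calls.

## Working session

There is one attempt and no reset: what is moved stays moved. The work goes in short steps, Python scripts to look and compute and a tool call to move; the robot and the scene stay as the last step left them, time stands still between calls to the robot, and variables do not carry over. Pictures are saved under pics/ and viewed, at most 16 in all, crops included, and the job is handed in when it is done.

Besides the shell and the picture viewer there is one more tool, called after ">>>" in YAML: its name, and indented under it one key for each argument. send_rows: Moves the arm, as the interface text tells. Its arguments: {"type":"object","properties":{"deltas":{"type":"array"},"grip_force":{"type":"number"}},"required":["deltas"]}

```bash
mkdir -p pics; ls
cat > h.py <<'E'
import numpy as np,cv2
from plant import ctrl
from scipy.spatial.transform import Rotation as R
def cap(name,fn=None):
    s=ctrl.observe(); c=ctrl.capture(name)
    if name=="wrist":
        T=np.eye(4);T[:3,:3]=R.from_euler('xyz',s['ee_rot'],degrees=True).as_matrix();T[:3,3]=s['position']
        T=T@np.array(c['tool_from_camera']);c['origin']=T[:3,3];c['rotation']=T[:3,:3]
    if fn: cv2.imwrite('pics/'+fn,c['color'][...,::-1])
    return c
def cloud(c):
    z=c['range_z'];K=np.array(c['camera_matrix']);v,u=np.mgrid[:z.shape[0],:z.shape[1]]
    P=np.stack([(u-K[0,2])/K[0,0]*z,(v-K[1,2])/K[1,1]*z,z],-1)
    return P@np.array(c['rotation']).T+np.array(c['origin'])
E
python3 - <<'E'
from h import *
s=ctrl.observe();print({k:np.round(v,3).tolist() for k,v in s.items()})
for n in('top','side'):
    c=cap(n,n+'0.png');np.savez(n+'0.npz',**c);print(n,np.round(c['origin'],3),np.round(c['rotation'],3).tolist(),np.round(c['camera_matrix'],1).tolist())
E
```

```text
pics
{'time_s': 0.0, 'q': [-78.656, 6.675, 82.636, -0.001, 90.757, -2.165], 'joint_vel': [0.057, 0.073, -0.024, 0.015, -0.043, 0.073], 'joint_torque': [0.002, -73.199, -63.248, 0.0, 0.006, -0.0], 'position': [0.158, -0.656, 0.245], 'ee_rot': [-179.933, -0.002, 13.508], 'wrist_force': [-0.212, -0.195, 0.3], 'moment': [-0.025, -0.027, 0.041], 'grasp_force': 0.0, 'width': 0.085}
top [0.454 0.037 0.819] [-174.079, -1.75, -90.445] [[427.7, 0.0, 258.2], [0.0, 427.7, 195.3], [0.0, 0.0, 1.0]]
side [0.124 0.451 0.499] [-126.475, -0.002, -134.744] [[350.7, 0.0, 256.4], [0.0, 350.7, 187.8], [0.0, 0.0, 1.0]]
```

```bash
cat >> h.py <<'E'
_cap=cap
def cap(name,fn=None):
    c=_cap(name,fn)
    r=np.array(c['rotation'])
    if r.shape==(3,): c['rotation']=R.from_euler('xyz',r,degrees=True).as_matrix()
    return c
E
python3 - <<'E'
from h import *
c=dict(np.load('top0.npz'));c['rotation']=R.from_euler('xyz',c['rotation'],degrees=True).as_matrix()
P=cloud(c);print(P[::60,::80].round(3)[...,2]);print(P[0,0],P[0,-1],P[-1,0])
hsv=cv2.cvtColor(c['color'],cv2.COLOR_RGB2HSV)
for nm,lo,hi,zl in(('green',35,85,.02),('blue',95,130,.02),('orange',5,17,.008)):
    m=((hsv[...,0]>=lo)&(hsv[...,0]<=hi)&(hsv[...,1]>90)&(hsv[...,2]>50)&(P[...,2]>zl)).astype(np.uint8)
    n,l,st,ce=cv2.connectedComponentsWithStats(m)
    for i in range(1,n):
        if st[i,4]>60:
            q=P[l==i];print(nm,st[i],ce[i].round(),np.median(q,0).round(4),q.min(0).round(3),q.max(0).round(3))
E
```

```text
[[ 0.001  0.025 -0.002  0.     0.001 -0.001 -0.   ]
 [-0.     0.002  0.004  0.001  0.001  0.001 -0.   ]
 [-0.    -0.001 -0.002 -0.002  0.    -0.001 -0.003]
 [ 0.009  0.     0.003  0.002  0.001  0.002  0.001]
 [-0.001 -0.001  0.002  0.001  0.028  0.028 -0.001]
 [ 0.     0.001  0.001 -0.001 -0.001  0.     0.   ]
 [-0.     0.819  0.002  0.001  0.     0.001 -0.002]]
[9.30145060e-01 5.20067379e-01 8.34230888e-04] [ 0.94282228 -0.51500872 -0.00277895] [ 0.19891069  0.48251514 -0.00183514]
green [120 226  18  15  90] [129. 233.] [0.4678 0.2453 0.0278] [0.455 0.236 0.022] [0.481 0.265 0.031]
green [311 229  15  15  67] [316. 235.] [ 0.4635 -0.0923  0.0282] [ 0.447 -0.111  0.02 ] [ 0.473 -0.085  0.031]
orange [415  18  38  30 464] [433.  32.] [ 0.8401 -0.3195  0.0605] [ 0.454 -0.355  0.017] [0.874 0.037 0.819]
orange [130  34  14  10 109] [136.  39.] [0.8433 0.2471 0.0162] [0.454 0.037 0.011] [0.855 0.259 0.819]
orange [431  39  38  30 456] [449.  53.] [ 0.7992 -0.3479  0.0606] [ 0.454 -0.385  0.018] [0.833 0.037 0.819]
orange [349 122  27  51 390] [362. 146.] [ 0.632  -0.187   0.0154] [ 0.454 -0.216  0.008] [0.68  0.037 0.819]
orange [137 139  42  56 367] [157. 166.] [0.5937 0.2056 0.0154] [0.454 0.037 0.008] [0.646 0.241 0.819]
orange [252 140  39  54 322] [271. 165.] [ 0.5947 -0.0092  0.0156] [ 0.454 -0.049  0.008] [0.644 0.037 0.819]
orange [263 158  16  15  89] [271. 164.] [ 0.5959 -0.0145  0.0221] [ 0.454 -0.026  0.009] [0.607 0.037 0.819]
```

View pics/top0.png

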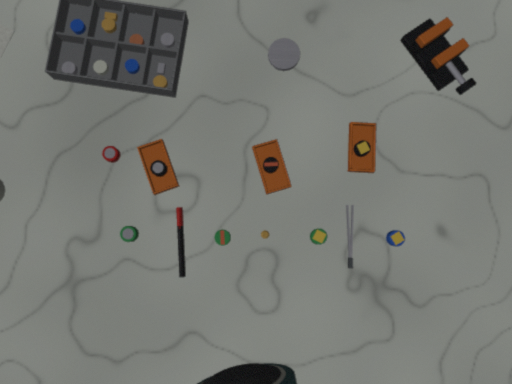

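View pics/side0.png

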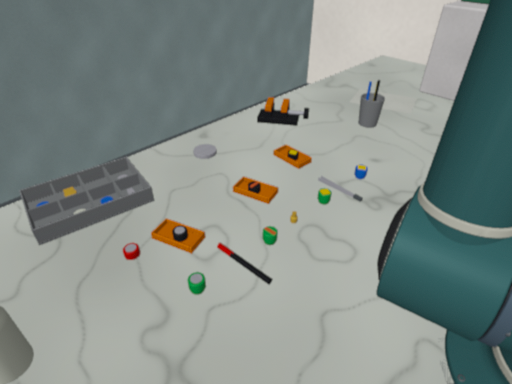

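```bash
cat >> h.py <<'E'
def onplane(c,uv,z):
    K=np.array(c['camera_matrix']);uv=np.atleast_2d(uv).astype(float)
    d=np.c_[(uv-K[[0,1],2])/K[[0,1],[0,1]],np.ones(len(uv))]@c['rotation'].T
    o=np.array(c['origin']);return (o+d*((z-o[2])/d[:,2])[:,None])
def blob(c,P,uv,r,zl,zh):
    v,u=np.mgrid[:384,:512];return (np.hypot(u-uv[0],v-uv[1])<r)&(P[...,2]>zl)&(P[...,2]<zh)
def disc(c,P,uv,h,r=14):   # centre of top disc at height h
    m=blob(c,P,uv,r,h-.006,h+.006);v,u=np.nonzero(m)
    q=onplane(c,np.c_[u,v],h)[:,:2].astype(np.float32)
    (x,y),rad=cv2.minEnclosingCircle(q);return np.round([x,y,rad,*q.mean(0),len(q)],4)
def rect(c,P,uv,r=36):
    hsv=cv2.cvtColor(c['color'],cv2.COLOR_RGB2HSV);v,u=np.mgrid[:384,:512]
    m=(np.hypot(u-uv[0],v-uv[1])<r)&(hsv[...,0]>=3)&(hsv[...,0]<=17)&(hsv[...,1]>120)&(abs(P[...,2]-.015)<.006)
    n,l,st,ce=cv2.connectedComponentsWithStats(m.astype(np.uint8),connectivity=8);i=1+st[1:,4].argmax();v,u=np.nonzero(l==i)
    q=onplane(c,np.c_[u,v],.016)[:,:2]
    (a,b),(w,h),ang=cv2.minAreaRect((q*1000).astype(np.float32))
    if w<h: w,h,ang=h,w,ang+90
    return np.round([a/1000,b/1000,w,h,(ang+90)%180-90],4)
E
python3 - <<'E'
from h import *
c=dict(np.load('top0.npz'));c['rotation']=R.from_euler('xyz',c['rotation'],degrees=True).as_matrix();P=cloud(c)
for n,uv in dict(gs=(129,233),gc=(223,237),gb=(319,236),bl=(396,238)).items(): print(n,disc(c,P,uv,.028))
for n,uv in dict(rs=(158,168),rc=(271,165),rb=(362,148)).items(): print(n,disc(c,P,uv,.022,11),rect(c,P,uv))
im=c['color'][125:255,90:430,::-1];cv2.imwrite('pics/crop0.png',cv2.resize(im,None,fx=2.3,fy=2.3,interpolation=cv2.INTER_CUBIC))
E
```

```text
gs [4.664e-01 2.497e-01 1.550e-02 4.668e-01 2.501e-01 2.190e+02]
gc [4.592e-01 7.890e-02 1.480e-02 4.591e-01 7.860e-02 2.040e+02]
gb [ 4.593e-01 -9.960e-02  1.520e-02  4.592e-01 -9.950e-02  2.070e+02]
bl [ 4.553e-01 -2.440e-01  1.580e-02  4.549e-01 -2.444e-01  2.080e+02]
rs [5.890e-01 1.992e-01 1.540e-02 5.893e-01 1.989e-01 2.060e+02] [ 0.5937  0.2018 96.0337 48.9504 19.6078]
rc [ 5.942e-01 -9.400e-03  1.760e-02  5.953e-01 -1.210e-02  1.950e+02] [ 5.93100e-01 -1.34000e-02  9.48739e+01  4.89748e+01  1.64365e+01]
rb [ 6.266e-01 -1.881e-01  1.620e-02  6.268e-01 -1.881e-01  1.960e+02] [ 0.6304 -0.1884 96.2493 49.7917 -3.4848]
```

View pics/crop0.png

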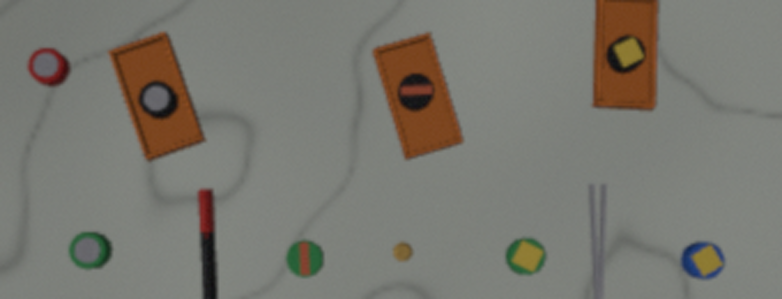

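>>> send_rows:
  deltas:
    - {"gripper": 0.5,"offset": [3.3,-2.7,0],"delta_rot": [0,0,0]}
    - {"gripper": 0.5,"offset": [6.5,-5.3,0],"delta_rot": [0,0,0]}
    - {"gripper": 0.5,"offset": [9.7,-8,0],"delta_rot": [0,0,0]}
    - {"gripper": 0.5,"offset": [12.9,-10.6,0],"delta_rot": [0,0,0]}
    - {"gripper": 0.5,"offset": [16.1,-13.2,0],"delta_rot": [0,0,0]}

```text
time_s: 0.52
position: [0.284, -0.4886, 0.2449]
ee_rot: [-180.0, 0.0, 13.5]
wrist_force: [1.6, -0.1, -0.3]
width: 0.0256
grasp_force: 0.0
```

>>> send_rows:
  deltas:
    - {"gripper": 0.5,"offset": [3.3,-2.7,0],"delta_rot": [0,0,0]}
    - {"gripper": 0.5,"offset": [6.5,-5.3,0],"delta_rot": [0,0,0]}
    - {"gripper": 0.5,"offset": [9.7,-8,0],"delta_rot": [0,0,0]}
    - {"gripper": 0.5,"offset": [12.9,-10.6,0],"delta_rot": [0,0,0]}
    - {"gripper": 0.5,"offset": [16.1,-13.2,0],"delta_rot": [0,0,0]}

```text
time_s: 0.93
position: [0.4098, -0.3225, 0.2453]
ee_rot: [180.0, -0.0, 13.5]
wrist_force: [0.6, -0.5, 0.7]
width: 0.0216
grasp_force: 0.0
```

>>> send_rows:
  deltas:
    - {"gripper": 0.5,"offset": [3.3,-2.7,0],"delta_rot": [0,0,0]}
    - {"gripper": 0.5,"offset": [6.5,-5.3,0],"delta_rot": [0,0,0]}
    - {"gripper": 0.5,"offset": [9.7,-8,0],"delta_rot": [0,0,5]}
    - {"gripper": 0.5,"offset": [12.9,-10.6,0],"delta_rot": [0,0,11]}
    - {"gripper": 0.5,"offset": [16.1,-13.2,0],"delta_rot": [0,0,17]}

```text
time_s: 1.35
position: [0.5356, -0.1564, 0.2452]
ee_rot: [180.0, 0.0, -3.8]
wrist_force: [0.7, -1.0, 0.2]
width: 0.0214
grasp_force: 0.0
```

Run:
```python
from h import *
c=cap('wrist','w1.png');print(np.round(c['tool_from_camera'],3).tolist(),np.round(c['camera_matrix'],1).tolist(),c['origin'])
np.savez('w1.npz',**c)
```

```text
[[0.001, -0.945, -0.328, 0.085], [1.0, 0.0, 0.0, 0.0], [-0.0, -0.328, 0.945, -0.129], [0.0, 0.0, 0.0, 1.0]] [[330.8, 0.0, 254.9], [0.0, 330.8, 189.9], [0.0, 0.0, 1.0]] [ 0.61996095 -0.16237855  0.3743325 ]
```

View pics/w1.png

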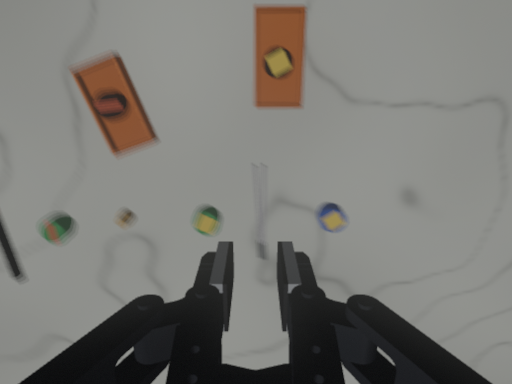

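```bash
cat > meas.py <<'E'
from h import *
import sys
# usage: meas.py ref u v  disc u v ...
c=cap('wrist');P=cloud(c);s=ctrl.observe();print(np.round(s['position'],4),np.round(s['ee_rot'],2))
a=sys.argv[1:]
for k in range(0,len(a),3):
    uv=(int(a[k+1]),int(a[k+2]))
    if a[k]=='g': print('g',disc(c,P,uv,.028,22),P[uv[1],uv[0]].round(4))
    else:
        t=rect(c,P,uv,65);d=disc(c,P,uv,.022,22);th=np.radians(t[4]);e=d[3:5]-t[:2]
        print('t',t,'ref',d,'in tray',np.round([e@[np.cos(th),np.sin(th)],e@[-np.sin(th),np.cos(th)]],4),P[uv[1],uv[0]].round(4))
E
python3 meas.py t 278 62 g 206 221 g 332 217 t 113 103 g 57 228
```

```text
[ 0.537  -0.1542  0.2447] [-1.7993e+02  3.0000e-02 -3.6300e+00]
t [ 0.6318 -0.1896 94.5653 48.9495 -3.161 ] ref [ 6.334e-01 -1.825e-01  2.150e-02  6.294e-01 -1.862e-01  7.820e+02] in tray [-0.0026  0.0033] [ 0.6335 -0.1819  0.0237]
g [ 4.618e-01 -9.990e-02  1.570e-02  4.623e-01 -9.930e-02  4.840e+02] [ 0.4703 -0.0903  0.0282]
g [ 4.576e-01 -2.437e-01  1.610e-02  4.581e-01 -2.437e-01  5.180e+02] [ 0.4649 -0.2335  0.0297]
t [ 5.93900e-01 -1.47000e-02  9.37948e+01  5.02640e+01  1.65416e+01] ref [ 6.050e-01 -1.130e-02  2.350e-02  5.986e-01 -1.090e-02  6.500e+02] in tray [0.0056 0.0023] [ 0.6074 -0.0109  0.0241]
g [4.612e-01 7.730e-02 1.720e-02 4.624e-01 7.840e-02 4.710e+02] [0.4739 0.0835 0.0266]
```

```bash
cat > go.py <<'E'
from h import *
import sys
# go.py  x y z yaw [x y z yaw ...]: tool offset(cm) and rz from the state, then between successive waypoints
s=ctrl.observe();p=np.array(s['position']);M=R.from_euler('xyz',s['ee_rot'],degrees=True)
a=np.array(sys.argv[1:],float).reshape(-1,4)
for w in a:
    N=R.from_euler('xyz',[180,0,w[3]],degrees=True)
    print((M.inv().apply(w[:3]-p)*100).round(2).tolist(),(M.inv()*N).as_rotvec(degrees=True).round(1).tolist(),'rows>=',np.ceil(np.linalg.norm(w[:3]-p)/.0417))
    p,M=w[:3],N
E
python3 - <<'E'
s=open('h.py').read()
s+='''
def refdisc(c,P,uv,r):
    hsv=cv2.cvtColor(c['color'],cv2.COLOR_RGB2HSV);v,u=np.mgrid[:384,:512]
    org=(hsv[...,0]>=3)&(hsv[...,0]<=17)&(hsv[...,1]>150)
    m=(np.hypot(u-uv[0],v-uv[1])<r)&(P[...,2]>.0185)&(P[...,2]<.03)&~org&(hsv[...,2]<75)
    m=cv2.morphologyEx(m.astype(np.uint8),cv2.MORPH_OPEN,np.ones((2,2),np.uint8))
    v,u=np.nonzero(m);q=onplane(c,np.c_[u,v],.022)[:,:2].astype(np.float32)
    (x,y),rad=cv2.minEnclosingCircle(q);return np.round([x,y,rad,*q.mean(0),len(q)],4)
'''
open('h.py','w').write(s)
t=open('meas.py').read().replace("d=disc(c,P,uv,.022,22)","d=refdisc(c,P,uv,28)").replace("d[3:5]","d[:2]")
open('meas.py','w').write(t)
E
python3 meas.py t 278 62 t 113 103;python3 go.py .661 -.1907 .07 -3.3 .661 -.1907 .026 -3.3
```

```text
[ 0.5358 -0.1562  0.2447] [-1.7997e+02  6.0000e-02 -3.3300e+00]
t [ 0.6316 -0.1899 94.2738 48.597  -3.3052] ref [ 6.275e-01 -1.891e-01  1.460e-02  6.279e-01 -1.883e-01  2.380e+02] in tray [-0.0041  0.0006] [ 0.6321 -0.1834  0.023 ]
t [ 5.94100e-01 -1.50000e-02  9.39314e+01  5.02946e+01  1.66129e+01] ref [ 5.956e-01 -1.300e-02  1.530e-02  5.958e-01 -1.360e-02  4.110e+02] in tray [0.002  0.0015] [ 0.6034 -0.0124  0.0231]
[12.72, 2.72, 17.45] [-0.0, 0.1, -0.0] rows>= 6.0
[0.0, -0.0, 4.4] [0.0, 0.0, 0.0] rows>= 2.0
```

>>> send_rows:
  deltas:
    - {"gripper": 1,"offset": [3,0.7,3],"delta_rot": [0,0,0]}
    - {"gripper": 1,"offset": [6,1.3,6],"delta_rot": [0,0,0]}
    - {"gripper": 1,"offset": [9,2,9],"delta_rot": [0,0,0]}
    - {"gripper": 1,"offset": [11.5,2.5,12],"delta_rot": [0,0,0]}
    - {"gripper": 1,"offset": [12.7,2.7,15],"delta_rot": [0,0,0]}

```text
time_s: 1.92
position: [0.6613, -0.195, 0.0933]
ee_rot: [180.0, -0.0, -3.5]
wrist_force: [0.6, -0.2, 0.1]
width: 0.0
grasp_force: 0.0
```

>>> send_rows:
  deltas:
    - {"gripper": 1,"offset": [0,0,1],"delta_rot": [0,0,0]}
    - {"gripper": 1,"offset": [0,0,2.4],"delta_rot": [0,0,0]}
    - {"gripper": 1,"offset": [0,0,2.4],"delta_rot": [0,0,0]}
    - {"gripper": 1,"offset": [0,0,2.4],"delta_rot": [0,0,0]}
    - {"gripper": 1,"offset": [0,0,2.4],"delta_rot": [0,0,0]}

```text
time_s: 2.33
position: [0.6601, -0.1935, 0.0735]
ee_rot: [180.0, -0.1, -3.5]
wrist_force: [0.5, 0.4, 0.7]
width: 0.0004
grasp_force: 0.0
```

```bash
python3 go.py .661 -.1907 .07 -3.3 .661 -.1907 .026 -3.3; python3 -c "
from h import *
cap('wrist','w2.png')"
```

```text
[0.08, -0.29, 0.35] [0.0, -0.1, -0.2] rows>= 1.0
[0.0, -0.0, 4.4] [0.0, 0.0, 0.0] rows>= 2.0
```

View pics/w2.png

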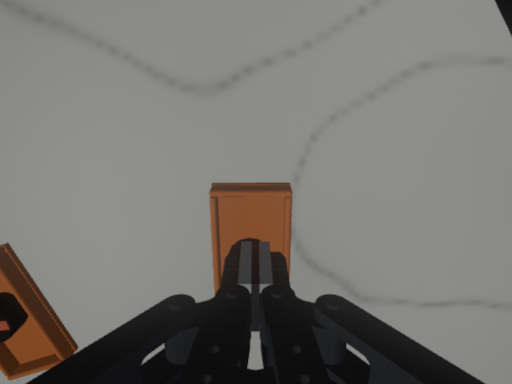

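>>> send_rows:
  deltas:
    - {"gripper": 1,"offset": [0,-0.2,0],"delta_rot": [0,0,0]}
    - {"gripper": 1,"offset": [0,-0.25,1],"delta_rot": [0,0,0]}
    - {"gripper": 1,"offset": [0,-0.25,2.5],"delta_rot": [0,0,0]}
    - {"gripper": 1,"offset": [0,-0.25,4],"delta_rot": [0,0,0]}
    - {"gripper": 1,"offset": [0,-0.25,4.7],"delta_rot": [0,0,0]}

```text
time_s: 2.8
position: [0.6588, -0.1902, 0.0206]
ee_rot: [-179.9, 0.2, -3.5]
wrist_force: [-0.4, 0.7, -0.5]
width: -0.0
grasp_force: 0.0
```

>>> send_rows:
  deltas:
    - {"gripper": 1,"offset": [0,0,0],"delta_rot": [0,0,0]}
    - {"gripper": 1,"offset": [-0.4,0,0],"delta_rot": [0,0,0]}
    - {"gripper": 1,"offset": [-0.7,0,0],"delta_rot": [0,0,0]}
    - {"gripper": 1,"offset": [-0.9,0,0],"delta_rot": [0,0,0]}
    - {"gripper": 1,"offset": [-1,0,0],"delta_rot": [0,0,0]}

```text
time_s: 3.22
position: [0.65, -0.1901, 0.025]
ee_rot: [180.0, -0.1, -3.5]
wrist_force: [-0.2, 0.0, -0.5]
width: -0.0001
grasp_force: 0.1
```

>>> send_rows:
  deltas:
    - {"gripper": 1,"offset": [-0.2,0,0],"delta_rot": [0,0,0]}
    - {"gripper": 1,"offset": [-0.4,0,0],"delta_rot": [0,0,0]}
    - {"gripper": 1,"offset": [-0.6,0,0],"delta_rot": [0,0,0]}
    - {"gripper": 1,"offset": [-0.8,0,0],"delta_rot": [0,0,0]}
    - {"gripper": 1,"offset": [-0.8,0,0],"delta_rot": [0,0,0]}

```text
time_s: 3.63
position: [0.6418, -0.1895, 0.0244]
ee_rot: [180.0, 0.0, -3.5]
wrist_force: [0.1, -0.2, -0.0]
width: -0.0001
grasp_force: 0.0
```

>>> send_rows:
  deltas:
    - {"gripper": 1,"offset": [0.1,0,0],"delta_rot": [0,0,0]}
    - {"gripper": 1,"offset": [0.3,0,0],"delta_rot": [0,0,0]}
    - {"gripper": 1,"offset": [0.3,0,-2],"delta_rot": [0,0,0]}
    - {"gripper": 1,"offset": [0.3,0,-5],"delta_rot": [0,0,0]}
    - {"gripper": 1,"offset": [0.3,0,-7],"delta_rot": [0,0,0]}

```text
time_s: 4.05
position: [0.6456, -0.1898, 0.0962]
ee_rot: [180.0, -0.0, -3.5]
wrist_force: [0.6, 1.0, 0.9]
width: 0.0007
grasp_force: 0.0
```

```bash
python3 go.py  .53 -.06 .21 16.5
```

```text
[-12.32, -12.25, -11.39] [0.0, -0.0, -20.0] rows>= 5.0
```

>>> send_rows:
  deltas:
    - {"gripper": 1,"offset": [-2,-2,-4],"delta_rot": [0,0,-4]}
    - {"gripper": 1,"offset": [-4,-4,-7],"delta_rot": [0,0,-8]}
    - {"gripper": 1,"offset": [-7,-7,-9],"delta_rot": [0,0,-12]}
    - {"gripper": 1,"offset": [-9,-9,-11],"delta_rot": [0,0,-16]}
    - {"gripper": 1,"offset": [-11,-11,-12],"delta_rot": [0,0,-20]}

```text
time_s: 4.47
position: [0.5413, -0.0722, 0.217]
ee_rot: [179.9, -0.1, 16.7]
wrist_force: [-0.5, 1.1, 1.1]
width: 0.0
grasp_force: 0.0
```

>>> send_rows:
  deltas:
    - {"gripper": 1,"offset": [0,0,0],"delta_rot": [0,0,0]}
    - {"gripper": 1,"offset": [0,0,0],"delta_rot": [0,0,0]}

```text
time_s: 4.63
position: [0.542, -0.0724, 0.2158]
ee_rot: [179.9, -0.1, 16.6]
wrist_force: [-0.2, -0.3, 0.7]
width: -0.0004
grasp_force: 0.0
```

```bash
python3 -c "
from h import *
cap('wrist','w3.png')"
```

```text
(no output)
```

View pics/w3.png

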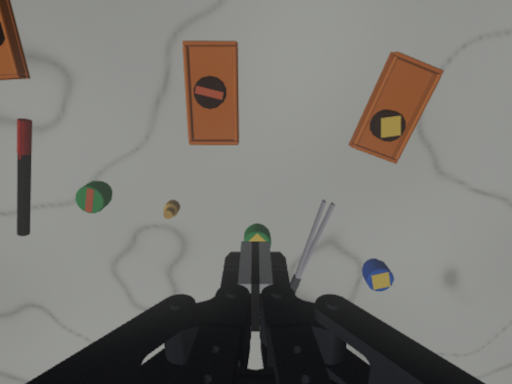

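Brass ref at (388,125) has slid to the near end, upright; copper ref at (210,92); green copper (90,198); green brass (257,238).

```bash
python3 meas.py t 390 118 t 210 92 g 90 196
python3 - <<'E'
import numpy as np
from subprocess import run
def loc(cx,cy,th,x,y=0):
    t=np.radians(th);return round(cx+x*np.cos(t)-y*np.sin(t),4),round(cy+x*np.sin(t)+y*np.cos(t),4)
for n,t in dict(b=(.631,-.189,-3.3),c=(.5937,-.0142,16.5),s=(.5937,.2018,19.6)).items():print(n,{x:loc(*t,x/1000) for x in(-30,-22,-12,12,22,30)})
x,y=loc(.5937,-.0142,16.5,-.029)
run(f'python3 go.py {x} {y} .08 16.5',shell=True)
E
```

```text
[ 0.5423 -0.0734  0.2139] [1.800e+02 1.000e-02 1.647e+01]
t [ 0.632  -0.1878 94.5455 52.4097 -3.4399] ref [ 6.156e-01 -1.876e-01  1.550e-02  6.161e-01 -1.845e-01  2.890e+02] in tray [-0.0164 -0.0008] [ 0.6231 -0.1833  0.0253]
t [ 5.94200e-01 -1.40000e-02  9.44378e+01  4.92226e+01  1.64746e+01] ref [ 5.964e-01 -1.290e-02  1.460e-02  5.967e-01 -1.300e-02  5.020e+02] in tray [0.0024 0.0004] [ 0.5975 -0.0139  0.025 ]
g [4.612e-01 7.830e-02 1.640e-02 4.613e-01 7.870e-02 6.920e+02] [0.4651 0.0776 0.0293]
[3.71, -4.23, 13.39] [0.0, 0.0, -0.0] rows>= 4.0
b {-30: (np.float64(0.601), np.float64(-0.1873)), -22: (np.float64(0.609), np.float64(-0.1877)), -12: (np.float64(0.619), np.float64(-0.1883)), 12: (np.float64(0.643), np.float64(-0.1897)), 22: (np.float64(0.653), np.float64(-0.1903)), 30: (np.float64(0.661), np.float64(-0.1907))}
c {-30: (np.float64(0.5649), np.float64(-0.0227)), -22: (np.float64(0.5726), np.float64(-0.0204)), -12: (np.float64(0.5822), np.float64(-0.0176)), 12: (np.float64(0.6052), np.float64(-0.0108)), 22: (np.float64(0.6148), np.float64(-0.008)), 30: (np.float64(0.6225), np.float64(-0.0057))}
s {-30: (np.float64(0.5654), np.float64(0.1917)), -22: (np.float64(0.573), np.float64(0.1944)), -12: (np.float64(0.5824), np.float64(0.1978)), 12: (np.float64(0.605), np.float64(0.2058)), 22: (np.float64(0.6144), np.float64(0.2092)), 30: (np.float64(0.622), np.float64(0.2119))}
```

>>> send_rows:
  deltas:
    - {"gripper": 1,"offset": [1,-1.2,3.5],"delta_rot": [0,0,0]}
    - {"gripper": 1,"offset": [2,-2.4,7],"delta_rot": [0,0,0]}
    - {"gripper": 1,"offset": [3.2,-3.6,10],"delta_rot": [0,0,0]}
    - {"gripper": 1,"offset": [3.7,-4.2,12.5],"delta_rot": [0,0,0]}
    - {"gripper": 1,"offset": [3.7,-4.2,13.4],"delta_rot": [0,0,0]}

```text
time_s: 5.15
position: [0.5645, -0.0219, 0.075]
ee_rot: [-179.9, 0.4, 16.5]
wrist_force: [0.0, -0.2, -0.7]
width: 0.0
grasp_force: 0.0
```

>>> send_rows:
  deltas:
    - {"gripper": 1,"offset": [0,0,0],"delta_rot": [0,0,0]}
    - {"gripper": 1,"offset": [0,0,0],"delta_rot": [0,0,0]}

```text
time_s: 5.32
position: [0.5658, -0.0233, 0.0806]
ee_rot: [-180.0, 0.0, 16.5]
wrist_force: [-0.5, 0.0, 0.3]
width: 0.0003
grasp_force: 0.0
```

```bash
python3 go.py .5659 -.0224 .026 16.5
```

```text
[0.04, -0.08, 5.46] [-0.0, 0.0, -0.0] rows>= 2.0
```

>>> send_rows:
  deltas:
    - {"gripper": 1,"offset": [0,-0.1,1.5],"delta_rot": [0,0,0]}
    - {"gripper": 1,"offset": [0,-0.1,3],"delta_rot": [0,0,0]}
    - {"gripper": 1,"offset": [0,-0.1,4.2],"delta_rot": [0,0,0]}
    - {"gripper": 1,"offset": [0,-0.1,5],"delta_rot": [0,0,0]}
    - {"gripper": 1,"offset": [0,-0.1,5.4],"delta_rot": [0,0,0]}

```text
time_s: 5.73
position: [0.5653, -0.022, 0.0261]
ee_rot: [180.0, 0.0, 16.5]
wrist_force: [-0.9, -0.3, -0.9]
width: 0.0002
grasp_force: 0.0
```

>>> send_rows:
  deltas:
    - {"gripper": 1,"offset": [0.2,0,0],"delta_rot": [0,0,0]}
    - {"gripper": 1,"offset": [0.5,0,0],"delta_rot": [0,0,0]}
    - {"gripper": 1,"offset": [0.7,0,0],"delta_rot": [0,0,0]}
    - {"gripper": 1,"offset": [0.9,0,0],"delta_rot": [0,0,0]}
    - {"gripper": 1,"offset": [1.1,0,0],"delta_rot": [0,0,0]}

```text
time_s: 6.15
position: [0.5763, -0.0183, 0.0268]
ee_rot: [180.0, -0.0, 16.5]
wrist_force: [-1.1, 0.7, 0.4]
width: -0.0001
grasp_force: 0.1
```

>>> send_rows:
  deltas:
    - {"gripper": 1,"offset": [0.2,0,0],"delta_rot": [0,0,0]}
    - {"gripper": 1,"offset": [0.4,0,0],"delta_rot": [0,0,0]}
    - {"gripper": 1,"offset": [0.6,0,0],"delta_rot": [0,0,0]}
    - {"gripper": 1,"offset": [0.7,0,0],"delta_rot": [0,0,0]}
    - {"gripper": 1,"offset": [0.7,0,0],"delta_rot": [0,0,0]}

```text
time_s: 6.57
position: [0.5827, -0.0163, 0.0263]
ee_rot: [180.0, -0.0, 16.5]
wrist_force: [-0.5, -0.1, -0.2]
width: 0.0001
grasp_force: 0.0
```

>>> send_rows:
  deltas:
    - {"gripper": 1,"offset": [-0.1,0,0],"delta_rot": [0,0,0]}
    - {"gripper": 1,"offset": [-0.3,0,0],"delta_rot": [0,0,0]}
    - {"gripper": 1,"offset": [-0.3,0,-2],"delta_rot": [0,0,0]}
    - {"gripper": 1,"offset": [-0.3,0,-5],"delta_rot": [0,0,0]}
    - {"gripper": 1,"offset": [-0.3,0,-8],"delta_rot": [0,0,0]}

```text
time_s: 6.98
position: [0.5788, -0.0173, 0.1065]
ee_rot: [-180.0, 0.1, 16.5]
wrist_force: [0.4, 0.4, 0.2]
width: 0.0
grasp_force: 0.0
```

```bash
python3 go.py .54 .14 .21 19.6
```

```text
[0.73, -16.19, -10.34] [-0.0, 0.1, -3.1] rows>= 5.0
```

>>> send_rows:
  deltas:
    - {"gripper": 1,"offset": [0,-3,-2.5],"delta_rot": [0,0,-1]}
    - {"gripper": 1,"offset": [0,-6.5,-5],"delta_rot": [0,0,-2]}
    - {"gripper": 1,"offset": [0,-10,-7],"delta_rot": [0,0,-3]}
    - {"gripper": 1,"offset": [0,-13,-9],"delta_rot": [0,0,-3]}
    - {"gripper": 1,"offset": [0,-15,-10],"delta_rot": [0,0,-3]}

```text
time_s: 7.4
position: [0.5364, 0.1287, 0.2093]
ee_rot: [180.0, -0.2, 19.6]
wrist_force: [0.9, 0.1, 0.5]
width: -0.0001
grasp_force: 0.0
```

>>> send_rows:
  deltas:
    - {"gripper": 1,"offset": [0,0,0],"delta_rot": [0,0,0]}
    - {"gripper": 1,"offset": [0,0,0],"delta_rot": [0,0,0]}
    - {"gripper": 1,"offset": [0,0,0],"delta_rot": [0,0,0]}

```text
time_s: 7.65
position: [0.5368, 0.1262, 0.2057]
ee_rot: [180.0, 0.0, 19.5]
wrist_force: [0.8, 0.0, 0.8]
width: -0.0
grasp_force: 0.0
```

```bash
python3 -c "
from h import *
cap('wrist','w4.png')"
```

```text
(no output)
```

View pics/w4.png

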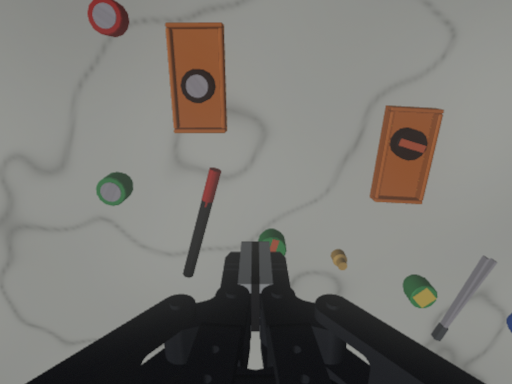

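Steel ref at (198,86) in its tray, copper ref (409,144) moved to the far end and upright, green steel (113,189).

```bash
python3 meas.py t 198 84 t 408 148 g 113 188; python3 go.py .623 .211 .08 20
```

```text
[0.5369 0.1257 0.2054] [-1.800e+02  7.000e-02  1.945e+01]
t [ 0.5943  0.2023 94.4302 49.775  19.7369] ref [5.900e-01 1.991e-01 1.480e-02 5.905e-01 1.987e-01 4.010e+02] in tray [-0.0051 -0.0016] [0.5923 0.199  0.0237]
t [ 5.94200e-01 -1.14000e-02  9.54165e+01  5.26372e+01  1.64412e+01] ref [ 6.062e-01 -8.000e-03  1.550e-02  6.069e-01 -7.300e-03  5.370e+02] in tray [ 0.0125 -0.0001] [ 0.6033 -0.0059  0.0236]
g [4.683e-01 2.502e-01 1.650e-02 4.688e-01 2.510e-01 7.460e+02] [0.4722 0.2492 0.0293]
[10.97, -5.18, 12.53] [-0.0, 0.1, -0.5] rows>= 5.0
```

>>> send_rows:
  deltas:
    - {"gripper": 1,"offset": [3,-1.4,3],"delta_rot": [0,0,0]}
    - {"gripper": 1,"offset": [6,-2.8,6],"delta_rot": [0,0,0]}
    - {"gripper": 1,"offset": [8.5,-4,9],"delta_rot": [0,0,0]}
    - {"gripper": 1,"offset": [10.3,-4.9,11.5],"delta_rot": [0,0,0]}
    - {"gripper": 1,"offset": [10.9,-5.3,12.5],"delta_rot": [0,0,0]}

```text
time_s: 8.17
position: [0.622, 0.2132, 0.0753]
ee_rot: [-180.0, 0.3, 19.5]
wrist_force: [-0.5, 0.1, 0.5]
width: 0.0001
grasp_force: 0.0
```

>>> send_rows:
  deltas:
    - {"gripper": 1,"offset": [0,0,0],"delta_rot": [0,0,0]}
    - {"gripper": 1,"offset": [0,0,0],"delta_rot": [0,0,0]}

```text
time_s: 8.33
position: [0.6219, 0.2121, 0.0809]
ee_rot: [180.0, 0.1, 19.5]
wrist_force: [-0.3, -0.1, 0.6]
width: -0.0001
grasp_force: 0.0
```

```bash
python3 go.py .6222 .2121 .026 19.7
```

```text
[0.04, 0.01, 5.49] [0.0, 0.1, -0.2] rows>= 2.0
```

>>> send_rows:
  deltas:
    - {"gripper": 1,"offset": [0,0,1.5],"delta_rot": [0,0,0]}
    - {"gripper": 1,"offset": [0,0,3],"delta_rot": [0,0,0]}
    - {"gripper": 1,"offset": [0,0,4.2],"delta_rot": [0,0,0]}
    - {"gripper": 1,"offset": [0,0,5],"delta_rot": [0,0,0]}
    - {"gripper": 1,"offset": [0,0,5.4],"delta_rot": [0,0,0]}

```text
time_s: 8.75
position: [0.6213, 0.2125, 0.0257]
ee_rot: [-180.0, 0.1, 19.5]
wrist_force: [0.0, -0.9, 0.0]
width: -0.0002
grasp_force: 0.0
```

>>> send_rows:
  deltas:
    - {"gripper": 1,"offset": [-0.2,0,0],"delta_rot": [0,0,0]}
    - {"gripper": 1,"offset": [-0.5,0,0],"delta_rot": [0,0,0]}
    - {"gripper": 1,"offset": [-0.7,0,0],"delta_rot": [0,0,0]}
    - {"gripper": 1,"offset": [-0.9,0,0],"delta_rot": [0,0,0]}
    - {"gripper": 1,"offset": [-1.1,0,0],"delta_rot": [0,0,0]}

```text
time_s: 9.17
position: [0.6117, 0.2093, 0.028]
ee_rot: [180.0, -0.1, 19.5]
wrist_force: [0.9, 0.2, 0.2]
width: 0.0003
grasp_force: 0.2
```

>>> send_rows:
  deltas:
    - {"gripper": 1,"offset": [-0.2,0,0],"delta_rot": [0,0,0]}
    - {"gripper": 1,"offset": [-0.4,0,0],"delta_rot": [0,0,0]}
    - {"gripper": 1,"offset": [-0.6,0,0],"delta_rot": [0,0,0]}
    - {"gripper": 1,"offset": [-0.7,0,0],"delta_rot": [0,0,0]}
    - {"gripper": 1,"offset": [-0.7,0,0],"delta_rot": [0,0,0]}

```text
time_s: 9.58
position: [0.6049, 0.2069, 0.0273]
ee_rot: [-180.0, 0.0, 19.5]
wrist_force: [-0.1, 0.0, 0.0]
width: 0.0002
grasp_force: 0.0
```

>>> send_rows:
  deltas:
    - {"gripper": 1,"offset": [0.1,0,0],"delta_rot": [0,0,0]}
    - {"gripper": 1,"offset": [0.3,0,0],"delta_rot": [0,0,0]}
    - {"gripper": 1,"offset": [0.3,0,-2],"delta_rot": [0,0,0]}
    - {"gripper": 1,"offset": [0.3,0,-5],"delta_rot": [0,0,0]}
    - {"gripper": 1,"offset": [0.3,0,-8],"delta_rot": [0,0,0]}

```text
time_s: 10.0
position: [0.6076, 0.2079, 0.1074]
ee_rot: [-180.0, 0.1, 19.5]
wrist_force: [0.2, 0.3, 0.8]
width: -0.0002
grasp_force: 0.0
```

```bash
python3 go.py .4673 .25 .1 19.7
```

```text
[-11.81, -8.66, 0.76] [-0.0, 0.1, -0.2] rows>= 4.0
```

>>> send_rows:
  deltas:
    - {"gripper": -0.3,"offset": [-3,-2.2,-0.5],"delta_rot": [0,0,0]}
    - {"gripper": -0.3,"offset": [-6,-4.4,-0.5],"delta_rot": [0,0,0]}
    - {"gripper": -0.3,"offset": [-9,-6.6,-0.5],"delta_rot": [0,0,0]}
    - {"gripper": -0.3,"offset": [-11,-8.1,0],"delta_rot": [0,0,0]}
    - {"gripper": -0.3,"offset": [-11.8,-8.7,0],"delta_rot": [0,0,0]}

```text
time_s: 10.42
position: [0.4651, 0.2512, 0.1068]
ee_rot: [-180.0, 0.0, 19.6]
wrist_force: [0.5, 0.0, -0.2]
width: 0.0554
grasp_force: 0.0
```

>>> send_rows:
  deltas:
    - {"gripper": -0.3,"offset": [0,0,0],"delta_rot": [0,0,0]}
    - {"gripper": -0.3,"offset": [0,0,0],"delta_rot": [0,0,0]}
    - {"gripper": -0.3,"offset": [0,0,0],"delta_rot": [0,0,0]}

```text
time_s: 10.67
position: [0.4688, 0.2504, 0.1076]
ee_rot: [180.0, -0.0, 19.5]
wrist_force: [0.2, 0.0, 0.3]
width: 0.0557
grasp_force: 0.0
```

```bash
python3 go.py .4673 .25 .028 19.7;python3 -c "
from h import *
cap('wrist','w5.png')"
```

```text
[-0.16, -0.01, 7.96] [0.0, -0.0, -0.2] rows>= 2.0
```

View pics/w5.png

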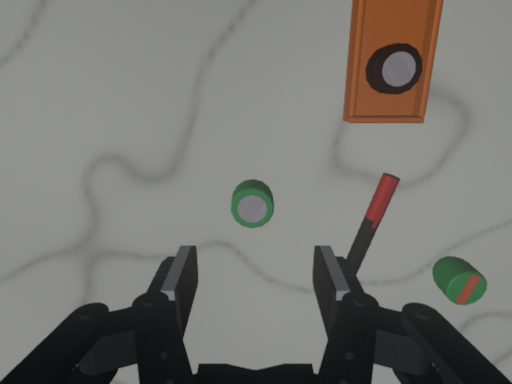

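```bash
python3 meas.py g 252 207 t 395 70
```

```text
[0.4686 0.2502 0.1073] [1.800e+02 1.000e-02 1.946e+01]
g [4.683e-01 2.518e-01 1.540e-02 4.684e-01 2.519e-01 1.422e+03] [0.4687 0.2518 0.0297]
t [ 0.5793  0.1989 63.7741 51.5837 19.755 ] ref [5.807e-01 1.974e-01 1.540e-02 5.800e-01 1.987e-01 1.031e+03] in tray [ 0.0008 -0.0019] [0.5796 0.1989 0.0232]
```

>>> send_rows:
  deltas:
    - {"gripper": -0.3,"offset": [-0.1,0,2],"delta_rot": [0,0,0]}
    - {"gripper": -0.3,"offset": [-0.1,0,4],"delta_rot": [0,0,0]}
    - {"gripper": -0.3,"offset": [-0.1,0,6],"delta_rot": [0,0,0]}
    - {"gripper": -0.3,"offset": [-0.1,0,7.4],"delta_rot": [0,0,0]}
    - {"gripper": -0.3,"offset": [-0.1,0,7.9],"delta_rot": [0,0,0]}

```text
time_s: 11.18
position: [0.4664, 0.2494, 0.0259]
ee_rot: [180.0, 0.2, 19.5]
wrist_force: [0.3, 0.3, 0.0]
width: 0.0558
grasp_force: 0.0
```

>>> send_rows:
  deltas:
    - {"gripper": -0.3,"offset": [0,0,0],"delta_rot": [0,0,0]}
    - {"gripper": -0.3,"offset": [0,0,0],"delta_rot": [0,0,0]}

```text
time_s: 11.35
position: [0.4673, 0.2501, 0.0288]
ee_rot: [180.0, -0.0, 19.5]
wrist_force: [-0.3, -0.2, -0.3]
width: 0.0555
grasp_force: 0.0
```

```bash
python3 go.py .4673 .25 .028 19.7
```

```text
[-0.0, 0.01, 0.08] [0.0, -0.0, -0.2] rows>= 1.0
```

>>> send_rows:
  deltas:
    - {"gripper": 0.2,"offset": [0,0,0],"delta_rot": [0,0,0]}
    - {"gripper": 0.4,"offset": [0,0,0],"delta_rot": [0,0,0]}
    - {"gripper": 0.6,"offset": [0,0,0],"delta_rot": [0,0,0]}
    - {"gripper": 1,"offset": [0,0,0],"delta_rot": [0,0,0]}
    - {"gripper": 1,"offset": [0,0,0],"delta_rot": [0,0,0]}
  grip_force: 35

```text
time_s: 11.77
position: [0.4673, 0.2504, 0.0296]
ee_rot: [-180.0, -0.1, 19.5]
wrist_force: [-0.2, -1.5, 5.6]
width: 0.0283
grasp_force: 34.4
```

>>> send_rows:
  deltas:
    - {"gripper": 1,"offset": [0,0,0],"delta_rot": [0,0,0]}
    - {"gripper": 1,"offset": [0,0,-0.6],"delta_rot": [0,0,0]}
    - {"gripper": 1,"offset": [0,0,-1.8],"delta_rot": [0,0,0]}
    - {"gripper": 1,"offset": [0,0,-3],"delta_rot": [0,0,0]}
    - {"gripper": 1,"offset": [0,0,-4],"delta_rot": [0,0,0]}

```text
time_s: 12.18
position: [0.4671, 0.2504, 0.0705]
ee_rot: [-180.0, -0.1, 19.5]
wrist_force: [-0.4, 0.2, -0.1]
width: 0.0279
grasp_force: 34.7
```

```bash
python3 go.py .6144 .2094 .072 19.7; python3 -c "
from h import *
cap('wrist','w6.png')"
```

```text
[12.52, 8.78, -0.13] [-0.0, -0.1, -0.2] rows>= 4.0
```

View pics/w6.png

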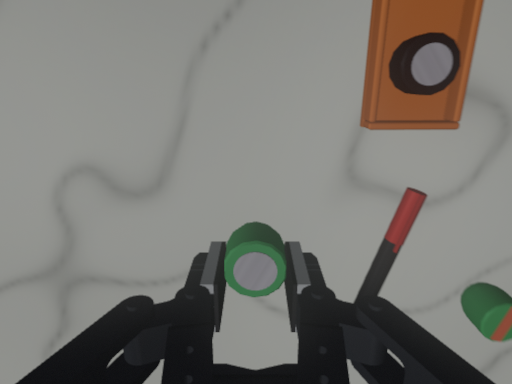

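```bash
cat > held.py <<'E'
from h import *
c=cap('wrist');P=cloud(c);s=ctrl.observe();print(np.round(s['position'],4),s['width'])
q=P[258:284,240:270].reshape(-1,3);z=np.median(q[:,2]);print('top z - tcp',z-s['position'][2],'->base z',z-.028)
A=np.c_[q[:,:2],np.ones(len(q))];k=abs(q[:,2]-z)<.006;print('slope',np.linalg.lstsq(A[k],q[k,2],rcond=None)[0][:2].round(3))
m=disc(c,P,(255,270),z,45);print(m)
E
python3 held.py
```

```text
[0.4677 0.2507 0.0711] 0.028330647607840546
top z - tcp 0.0007329091690318756 ->base z 0.043873519667170666
slope [0.01  0.002]
[4.679e-01 2.502e-01 2.140e-02 4.710e-01 2.515e-01 3.483e+03]
```

>>> send_rows:
  deltas:
    - {"gripper": 1,"offset": [2,1.4,0],"delta_rot": [0,0,0]}
    - {"gripper": 1,"offset": [5,3.5,0],"delta_rot": [0,0,0]}
    - {"gripper": 1,"offset": [8,5.6,0],"delta_rot": [0,0,0]}
    - {"gripper": 1,"offset": [10.5,7.4,0],"delta_rot": [0,0,0]}
    - {"gripper": 1,"offset": [12,8.4,0],"delta_rot": [0,0,0]}

```text
time_s: 12.7
position: [0.6103, 0.2099, 0.068]
ee_rot: [180.0, -0.0, 19.5]
wrist_force: [-0.2, 0.2, -0.0]
width: 0.0283
grasp_force: 34.7
```

>>> send_rows:
  deltas:
    - {"gripper": 1,"offset": [0.5,0.4,0],"delta_rot": [0,0,0]}
    - {"gripper": 1,"offset": [0.5,0.4,0],"delta_rot": [0,0,0]}
    - {"gripper": 1,"offset": [0.5,0.4,0],"delta_rot": [0,0,0]}
    - {"gripper": 1,"offset": [0.5,0.4,0],"delta_rot": [0,0,0]}

```text
time_s: 13.03
position: [0.6128, 0.2094, 0.0682]
ee_rot: [-180.0, 0.0, 19.5]
wrist_force: [-0.6, 0.5, -0.3]
width: 0.028
grasp_force: 34.7
```

```bash
python3 go.py .6147 .2094 .034 19.7; python3 -c "
from h import *
cap('wrist','w7.png')"
```

```text
[0.18, 0.06, 3.42] [-0.0, 0.0, -0.2] rows>= 1.0
```

View pics/w7.png

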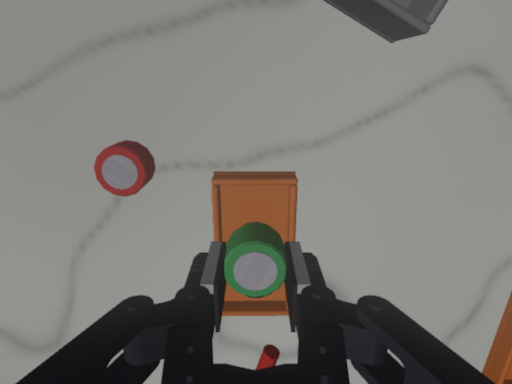

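>>> send_rows:
  deltas:
    - {"gripper": 1,"offset": [0.2,0.05,0.6],"delta_rot": [0,0,0]}
    - {"gripper": 1,"offset": [0.2,0.05,1.3],"delta_rot": [0,0,0]}
    - {"gripper": 1,"offset": [0.2,0.05,2],"delta_rot": [0,0,0]}
    - {"gripper": 1,"offset": [0.2,0.05,2.5],"delta_rot": [0,0,0]}
    - {"gripper": 1,"offset": [0.2,0.05,2.8],"delta_rot": [0,0,0]}

```text
time_s: 13.5
position: [0.6154, 0.2091, 0.0389]
ee_rot: [-180.0, 0.1, 19.5]
wrist_force: [0.6, 0.4, -0.7]
width: 0.0281
grasp_force: 34.7
```

>>> send_rows:
  deltas:
    - {"gripper": 1,"offset": [0,0,0.2],"delta_rot": [0,0,0]}
    - {"gripper": 1,"offset": [0,0,0.35],"delta_rot": [0,0,0]}
    - {"gripper": 1,"offset": [0,0,0.5],"delta_rot": [0,0,0]}
    - {"gripper": 1,"offset": [0,0,0.6],"delta_rot": [0,0,0]}

```text
time_s: 13.83
position: [0.616, 0.2092, 0.0343]
ee_rot: [-180.0, -0.0, 19.5]
wrist_force: [1.1, 0.1, -0.4]
width: 0.028
grasp_force: 34.7
```

>>> send_rows:
  deltas:
    - {"gripper": 1,"offset": [0,0,0.05],"delta_rot": [0,0,0]}
    - {"gripper": 1,"offset": [0,0,0.1],"delta_rot": [0,0,0]}
    - {"gripper": 1,"offset": [0,0,0.1],"delta_rot": [0,0,0]}

```text
time_s: 14.08
position: [0.6161, 0.2092, 0.0337]
ee_rot: [180.0, -0.0, 19.5]
wrist_force: [-0.6, 0.1, 2.4]
width: 0.028
grasp_force: 34.9
```

>>> send_rows:
  deltas:
    - {"gripper": 1,"offset": [0,0,0.05],"delta_rot": [0,0,0]}
    - {"gripper": 1,"offset": [0,0,0.05],"delta_rot": [0,0,0]}
    - {"gripper": 1,"offset": [0,0,0.05],"delta_rot": [0,0,0]}

```text
time_s: 14.33
position: [0.6162, 0.2092, 0.0336]
ee_rot: [180.0, -0.0, 19.5]
wrist_force: [-3.1, 0.2, 7.2]
width: 0.028
grasp_force: 35.4
```

>>> send_rows:
  deltas:
    - {"gripper": 0.2,"offset": [0,0,0],"delta_rot": [0,0,0]}
    - {"gripper": 0.1,"offset": [0,0,0],"delta_rot": [0,0,0]}
    - {"gripper": -0.1,"offset": [0,0,0],"delta_rot": [0,0,0]}
    - {"gripper": -0.3,"offset": [0,0,0],"delta_rot": [0,0,0]}
    - {"gripper": -0.3,"offset": [0,0,-1],"delta_rot": [0,0,0]}

```text
time_s: 14.75
position: [0.615, 0.2089, 0.0411]
ee_rot: [-180.0, 0.2, 19.5]
wrist_force: [0.2, 0.0, -0.2]
width: 0.0553
grasp_force: 0.0
```

>>> send_rows:
  deltas:
    - {"gripper": -0.3,"offset": [0,0,-2.5],"delta_rot": [0,0,0]}
    - {"gripper": -0.3,"offset": [0,0,-5],"delta_rot": [0,0,0]}
    - {"gripper": -0.3,"offset": [0,0,-8],"delta_rot": [0,0,0]}
    - {"gripper": -0.3,"offset": [0,0,-9],"delta_rot": [0,0,0]}

```text
time_s: 15.08
position: [0.6171, 0.2096, 0.1383]
ee_rot: [180.0, -0.3, 19.5]
wrist_force: [0.4, 0.1, 1.7]
width: 0.0556
grasp_force: 0.0
```

```bash
python3 go.py .46 .0785 .12 16.5 .46 .0785 .0285 16.5
```

```text
[-19.2, 7.1, 1.73] [0.0, -0.3, 3.0] rows>= 5.0
[0.0, -0.0, 9.15] [0.0, 0.0, 0.0] rows>= 3.0
```

>>> send_rows:
  deltas:
    - {"gripper": -0.3,"offset": [-3.8,1.4,0],"delta_rot": [0,0,1]}
    - {"gripper": -0.3,"offset": [-7.6,2.8,0],"delta_rot": [0,0,2]}
    - {"gripper": -0.3,"offset": [-11.4,4.2,0],"delta_rot": [0,0,3]}
    - {"gripper": -0.3,"offset": [-15,5.6,0.5],"delta_rot": [0,0,3]}
    - {"gripper": -0.3,"offset": [-18,6.7,1],"delta_rot": [0,0,3]}

```text
time_s: 15.5
position: [0.4669, 0.0848, 0.123]
ee_rot: [180.0, -0.0, 16.5]
wrist_force: [0.0, 0.4, -0.1]
width: 0.0553
grasp_force: 0.0
```

>>> send_rows:
  deltas:
    - {"gripper": -0.3,"offset": [-1,0.4,1],"delta_rot": [0,0,0]}
    - {"gripper": -0.3,"offset": [-1,0.4,1.5],"delta_rot": [0,0,0]}
    - {"gripper": -0.3,"offset": [-1,0.4,1.5],"delta_rot": [0,0,0]}
    - {"gripper": -0.3,"offset": [-1,0.4,1.5],"delta_rot": [0,0,0]}

```text
time_s: 15.83
position: [0.4608, 0.0796, 0.1082]
ee_rot: [-180.0, -0.0, 16.5]
wrist_force: [-0.2, 0.1, -0.0]
width: 0.0554
grasp_force: 0.0
```

```bash
python3 meas.py g 255 207;python3 go.py .4605 .0785 .0285 16.5; python3 -c "
from h import *
cap('wrist','w8.png')"
```

```text
[0.461  0.0798 0.1083] [-1.800e+02 -2.000e-02  1.653e+01]
g [4.607e-01 7.980e-02 1.550e-02 4.608e-01 7.970e-02 1.392e+03] [0.4611 0.0791 0.0295]
[-0.09, 0.11, 7.98] [-0.0, -0.0, 0.0] rows>= 2.0
```

View pics/w8.png

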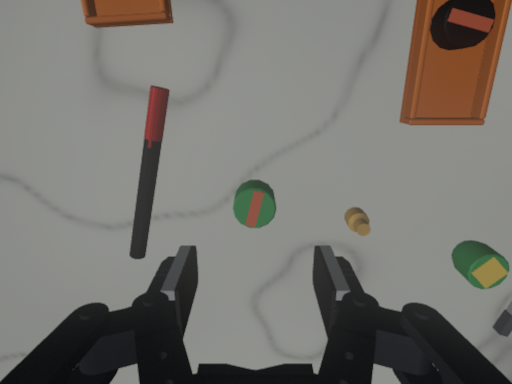

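>>> send_rows:
  deltas:
    - {"gripper": -0.3,"offset": [0,0.05,2],"delta_rot": [0,0,0]}
    - {"gripper": -0.3,"offset": [0,0.05,4],"delta_rot": [0,0,0]}
    - {"gripper": -0.3,"offset": [0,0.05,6],"delta_rot": [0,0,0]}
    - {"gripper": -0.3,"offset": [0,0.05,7.4],"delta_rot": [0,0,0]}
    - {"gripper": -0.3,"offset": [0,0.05,7.9],"delta_rot": [0,0,0]}

```text
time_s: 16.35
position: [0.4599, 0.0791, 0.0268]
ee_rot: [-180.0, 0.2, 16.5]
wrist_force: [-0.6, 0.7, -0.9]
width: 0.0555
grasp_force: 0.0
```

>>> send_rows:
  deltas:
    - {"gripper": -0.3,"offset": [0,0,0],"delta_rot": [0,0,0]}
    - {"gripper": -0.3,"offset": [0,0,0],"delta_rot": [0,0,0]}

```text
time_s: 16.52
position: [0.4609, 0.0791, 0.0295]
ee_rot: [180.0, -0.0, 16.5]
wrist_force: [0.7, 0.6, 0.5]
width: 0.0552
grasp_force: 0.0
```

>>> send_rows:
  deltas:
    - {"gripper": 0.2,"offset": [0,0,0],"delta_rot": [0,0,0]}
    - {"gripper": 0.4,"offset": [0,0,0],"delta_rot": [0,0,0]}
    - {"gripper": 0.6,"offset": [0,0,0],"delta_rot": [0,0,0]}
    - {"gripper": 1,"offset": [0,0,0],"delta_rot": [0,0,0]}
    - {"gripper": 1,"offset": [0,0,0],"delta_rot": [0,0,0]}
  grip_force: 35

```text
time_s: 16.93
position: [0.461, 0.0789, 0.03]
ee_rot: [180.0, -0.1, 16.5]
wrist_force: [-1.4, 0.5, 5.6]
width: 0.0281
grasp_force: 34.4
```

>>> send_rows:
  deltas:
    - {"gripper": 1,"offset": [0,0,0],"delta_rot": [0,0,0]}
    - {"gripper": 1,"offset": [0,0,-0.6],"delta_rot": [0,0,0]}
    - {"gripper": 1,"offset": [0,0,-1.8],"delta_rot": [0,0,0]}
    - {"gripper": 1,"offset": [0,0,-3],"delta_rot": [0,0,0]}
    - {"gripper": 1,"offset": [0,0,-4],"delta_rot": [0,0,0]}

```text
time_s: 17.35
position: [0.4608, 0.0788, 0.071]
ee_rot: [180.0, -0.1, 16.5]
wrist_force: [0.1, -0.6, -0.5]
width: 0.0278
grasp_force: 34.7
```

```bash
python3 held.py;python3 go.py .5728 -.0205 .07 16.5
```

```text
[0.4616 0.0789 0.0728] 0.02851458369397651
top z - tcp -0.003130364367489022 ->base z 0.041677403851567735
slope [ 0.022 -0.006]
[4.609e-01 7.850e-02 2.140e-02 4.628e-01 7.900e-02 3.439e+03]
[7.84, 12.69, 0.32] [0.0, -0.2, 0.0] rows>= 4.0
```

>>> send_rows:
  deltas:
    - {"gripper": 1,"offset": [1.5,2.4,0],"delta_rot": [0,0,0]}
    - {"gripper": 1,"offset": [3.5,5.6,0],"delta_rot": [0,0,0]}
    - {"gripper": 1,"offset": [5.5,8.9,0],"delta_rot": [0,0,0]}
    - {"gripper": 1,"offset": [7,11.3,0],"delta_rot": [0,0,0]}
    - {"gripper": 1,"offset": [7.8,12.6,0],"delta_rot": [0,0,0]}

```text
time_s: 17.82
position: [0.573, -0.0221, 0.0693]
ee_rot: [180.0, -0.0, 16.4]
wrist_force: [0.0, 0.7, -0.8]
width: 0.0284
grasp_force: 34.7
```

>>> send_rows:
  deltas:
    - {"gripper": 1,"offset": [0,0,0],"delta_rot": [0,0,0]}
    - {"gripper": 1,"offset": [0,0,0],"delta_rot": [0,0,0]}
    - {"gripper": 1,"offset": [0,0,0],"delta_rot": [0,0,0]}

```text
time_s: 18.07
position: [0.5706, -0.0196, 0.0689]
ee_rot: [-180.0, 0.0, 16.5]
wrist_force: [0.3, 0.5, -0.9]
width: 0.0282
grasp_force: 34.7
```

```bash
python3 go.py .5728 -.0204 .0337 16.5; python3 -c "
from h import *
cap('wrist','w9.png')"
```

```text
[0.19, 0.14, 3.52] [-0.0, 0.0, 0.0] rows>= 1.0
```

View pics/w9.png

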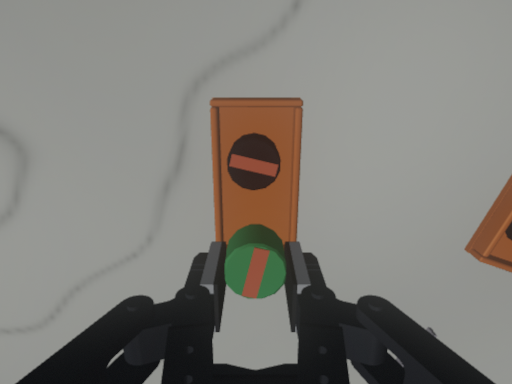

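>>> send_rows:
  deltas:
    - {"gripper": 1,"offset": [0.1,0.1,0.6],"delta_rot": [0,0,0]}
    - {"gripper": 1,"offset": [0.1,0.1,1.3],"delta_rot": [0,0,0]}
    - {"gripper": 1,"offset": [0.1,0.1,2],"delta_rot": [0,0,0]}
    - {"gripper": 1,"offset": [0.1,0.1,2.5],"delta_rot": [0,0,0]}
    - {"gripper": 1,"offset": [0.1,0.1,2.8],"delta_rot": [0,0,0]}

```text
time_s: 18.53
position: [0.5716, -0.0204, 0.0395]
ee_rot: [-180.0, 0.1, 16.5]
wrist_force: [-0.3, -0.6, -1.2]
width: 0.0283
grasp_force: 34.7
```

>>> send_rows:
  deltas:
    - {"gripper": 1,"offset": [0,0,0.2],"delta_rot": [0,0,0]}
    - {"gripper": 1,"offset": [0,0,0.35],"delta_rot": [0,0,0]}
    - {"gripper": 1,"offset": [0,0,0.5],"delta_rot": [0,0,0]}
    - {"gripper": 1,"offset": [0,0,0.6],"delta_rot": [0,0,0]}
    - {"gripper": 1,"offset": [0,0,0.65],"delta_rot": [0,0,0]}

```text
time_s: 18.95
position: [0.5722, -0.0205, 0.0343]
ee_rot: [-180.0, -0.0, 16.5]
wrist_force: [0.6, 1.3, -0.8]
width: 0.0277
grasp_force: 34.7
```

>>> send_rows:
  deltas:
    - {"gripper": 1,"offset": [0,0,0.05],"delta_rot": [0,0,0]}
    - {"gripper": 1,"offset": [0,0,0.1],"delta_rot": [0,0,0]}
    - {"gripper": 1,"offset": [0,0,0.1],"delta_rot": [0,0,0]}

```text
time_s: 19.2
position: [0.5724, -0.0205, 0.0341]
ee_rot: [180.0, -0.0, 16.5]
wrist_force: [-3.0, 1.3, 6.6]
width: 0.0283
grasp_force: 35.4
```

Seated on the floor. Release.

>>> send_rows:
  deltas:
    - {"gripper": 0.2,"offset": [0,0,0],"delta_rot": [0,0,0]}
    - {"gripper": 0.1,"offset": [0,0,0],"delta_rot": [0,0,0]}
    - {"gripper": -0.1,"offset": [0,0,0],"delta_rot": [0,0,0]}
    - {"gripper": -0.3,"offset": [0,0,0],"delta_rot": [0,0,0]}
    - {"gripper": -0.3,"offset": [0,0,-1],"delta_rot": [0,0,0]}

```text
time_s: 19.62
position: [0.5712, -0.0205, 0.0418]
ee_rot: [-179.9, 0.1, 16.5]
wrist_force: [-0.4, -0.4, 0.3]
width: 0.0558
grasp_force: 0.0
```

>>> send_rows:
  deltas:
    - {"gripper": -0.3,"offset": [0,0,-2.5],"delta_rot": [0,0,0]}
    - {"gripper": -0.3,"offset": [0,0,-5],"delta_rot": [0,0,0]}
    - {"gripper": -0.3,"offset": [0,0,-8],"delta_rot": [0,0,0]}
    - {"gripper": -0.3,"offset": [0,0,-9],"delta_rot": [0,0,0]}

```text
time_s: 19.95
position: [0.5734, -0.0206, 0.1385]
ee_rot: [179.9, -0.3, 16.5]
wrist_force: [0.7, 0.1, 1.8]
width: 0.0555
grasp_force: 0.0
```

```bash
python3 go.py .4605 -.0998 .11 -3.3
```

```text
[-13.09, 4.38, 2.8] [0.1, -0.3, 19.8] rows>= 4.0
```

>>> send_rows:
  deltas:
    - {"gripper": -0.3,"offset": [-3,1,0],"delta_rot": [0,0,4]}
    - {"gripper": -0.3,"offset": [-6,2,0],"delta_rot": [0,0,8]}
    - {"gripper": -0.3,"offset": [-9,3,0.5],"delta_rot": [0,0,12]}
    - {"gripper": -0.3,"offset": [-11.5,3.9,1.5],"delta_rot": [0,0,16]}
    - {"gripper": -0.3,"offset": [-13.1,4.4,2.5],"delta_rot": [0,0,20]}

```text
time_s: 20.37
position: [0.4576, -0.101, 0.1087]
ee_rot: [180.0, -0.1, -3.7]
wrist_force: [-0.5, 0.1, -0.1]
width: 0.0554
grasp_force: 0.0
```

>>> send_rows:
  deltas:
    - {"gripper": -0.3,"offset": [0,0,0],"delta_rot": [0,0,0]}
    - {"gripper": -0.3,"offset": [0,0,0],"delta_rot": [0,0,0]}
    - {"gripper": -0.3,"offset": [0,0,0],"delta_rot": [0,0,0]}

```text
time_s: 20.62
position: [0.4597, -0.0999, 0.1091]
ee_rot: [180.0, -0.1, -3.4]
wrist_force: [-0.0, 0.6, -0.4]
width: 0.0555
grasp_force: 0.0
```

```bash
python3 meas.py g 255 207;python3 go.py .4605 -.0998 .0285 -3.3; python3 -c "
from h import *
cap('wrist','w10.png')"
```

```text
[ 0.4598 -0.0997  0.1091] [ 1.80e+02 -5.00e-02 -3.41e+00]
g [ 4.604e-01 -9.970e-02  1.500e-02  4.605e-01 -9.980e-02  1.295e+03] [ 0.4591 -0.1004  0.0284]
[0.06, 0.0, 8.06] [0.0, -0.1, -0.1] rows>= 2.0
```

View pics/w10.png

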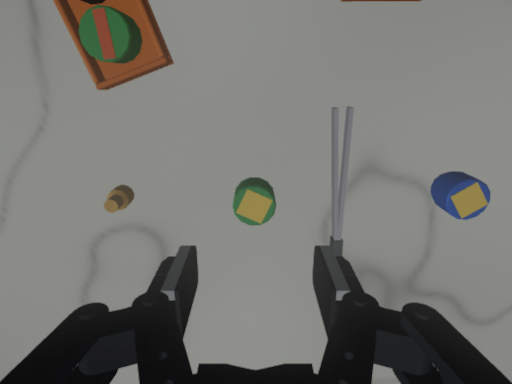

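>>> send_rows:
  deltas:
    - {"gripper": -0.1,"offset": [0,0,2],"delta_rot": [0,0,0]}
    - {"gripper": -0.1,"offset": [0.05,0,4],"delta_rot": [0,0,0]}
    - {"gripper": -0.1,"offset": [0.05,0,6],"delta_rot": [0,0,0]}
    - {"gripper": -0.1,"offset": [0.05,0,7.4],"delta_rot": [0,0,0]}
    - {"gripper": -0.1,"offset": [0.05,0,8],"delta_rot": [0,0,0]}

```text
time_s: 21.13
position: [0.4593, -0.0993, 0.0265]
ee_rot: [-180.0, 0.1, -3.4]
wrist_force: [-0.1, -0.6, -0.4]
width: 0.0472
grasp_force: 0.0
```

>>> send_rows:
  deltas:
    - {"gripper": -0.1,"offset": [0,0,0],"delta_rot": [0,0,0]}
    - {"gripper": -0.1,"offset": [0,0,0],"delta_rot": [0,0,0]}

```text
time_s: 21.3
position: [0.4601, -0.0998, 0.0289]
ee_rot: [-180.0, -0.0, -3.4]
wrist_force: [-0.5, -0.2, 0.4]
width: 0.0472
grasp_force: 0.0
```

>>> send_rows:
  deltas:
    - {"gripper": 0.2,"offset": [0,0,0],"delta_rot": [0,0,0]}
    - {"gripper": 0.4,"offset": [0,0,0],"delta_rot": [0,0,0]}
    - {"gripper": 0.6,"offset": [0,0,0],"delta_rot": [0,0,0]}
    - {"gripper": 1,"offset": [0,0,0],"delta_rot": [0,0,0]}
    - {"gripper": 1,"offset": [0,0,0],"delta_rot": [0,0,0]}
  grip_force: 35

```text
time_s: 21.72
position: [0.4603, -0.1001, 0.0297]
ee_rot: [180.0, -0.1, -3.5]
wrist_force: [-1.6, 0.8, 5.5]
width: 0.028
grasp_force: 34.4
```

>>> send_rows:
  deltas:
    - {"gripper": 1,"offset": [0,0,0],"delta_rot": [0,0,0]}
    - {"gripper": 1,"offset": [0,0,-0.6],"delta_rot": [0,0,0]}
    - {"gripper": 1,"offset": [0,0,-1.8],"delta_rot": [0,0,0]}
    - {"gripper": 1,"offset": [0,0,-3],"delta_rot": [0,0,0]}
    - {"gripper": 1,"offset": [0,0,-4],"delta_rot": [0,0,0]}

```text
time_s: 22.13
position: [0.46, -0.1001, 0.0705]
ee_rot: [180.0, -0.1, -3.5]
wrist_force: [-0.9, 0.1, -0.0]
width: 0.0286
grasp_force: 34.7
```

```bash
python3 held.py;python3 go.py .653 -.1903 .07 -3.3
```

```text
[ 0.4608 -0.1003  0.0723] 0.028245247200183177
top z - tcp -0.0024399632979466707 ->base z 0.041870208079229976
slope [0.015 0.009]
[ 4.601e-01 -1.007e-01  2.150e-02  4.630e-01 -1.007e-01  3.451e+03]
[19.73, 7.81, 0.31] [0.0, -0.2, -0.2] rows>= 6.0
```

>>> send_rows:
  deltas:
    - {"gripper": 1,"offset": [2,0.8,0],"delta_rot": [0,0,0]}
    - {"gripper": 1,"offset": [5,2,0],"delta_rot": [0,0,0]}
    - {"gripper": 1,"offset": [8,3.2,0],"delta_rot": [0,0,0]}
    - {"gripper": 1,"offset": [11,4.4,0],"delta_rot": [0,0,0]}
    - {"gripper": 1,"offset": [13.7,5.4,0],"delta_rot": [0,0,0]}

```text
time_s: 22.6
position: [0.5948, -0.1632, 0.0687]
ee_rot: [180.0, -0.0, -3.5]
wrist_force: [0.6, 0.2, -0.7]
width: 0.0284
grasp_force: 34.7
```

>>> send_rows:
  deltas:
    - {"gripper": 1,"offset": [2.5,1,0],"delta_rot": [0,0,0]}
    - {"gripper": 1,"offset": [4.5,1.8,0],"delta_rot": [0,0,0]}
    - {"gripper": 1,"offset": [5.7,2.3,0],"delta_rot": [0,0,0]}
    - {"gripper": 1,"offset": [6,2.4,0],"delta_rot": [0,0,0]}
    - {"gripper": 1,"offset": [6,2.4,0],"delta_rot": [0,0,0]}

```text
time_s: 23.02
position: [0.6518, -0.19, 0.0682]
ee_rot: [-180.0, 0.0, -3.5]
wrist_force: [-0.1, 0.2, -0.1]
width: 0.0281
grasp_force: 34.7
```

>>> send_rows:
  deltas:
    - {"gripper": 1,"offset": [0,0,0],"delta_rot": [0,0,0]}
    - {"gripper": 1,"offset": [0,0,0],"delta_rot": [0,0,0]}

```text
time_s: 23.18
position: [0.6509, -0.1895, 0.0686]
ee_rot: [-180.0, 0.0, -3.5]
wrist_force: [0.4, -0.0, -1.0]
width: 0.0281
grasp_force: 34.7
```

```bash
python3 go.py .653 -.1903 .0337 -3.3; python3 -c "
from h import *
cap('wrist','w11.png')"
```

```text
[0.22, 0.07, 3.49] [-0.0, 0.0, -0.2] rows>= 1.0
```

View pics/w11.png

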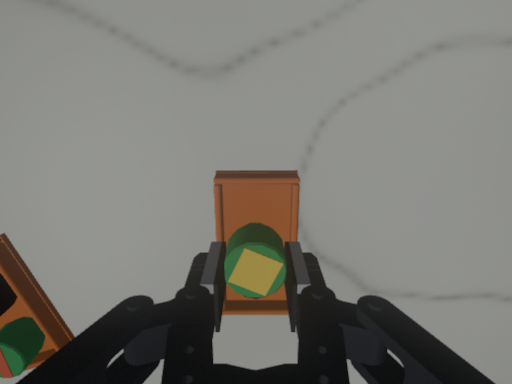

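>>> send_rows:
  deltas:
    - {"gripper": 1,"offset": [0.2,0.05,0.6],"delta_rot": [0,0,0]}
    - {"gripper": 1,"offset": [0.2,0.05,1.3],"delta_rot": [0,0,0]}
    - {"gripper": 1,"offset": [0.2,0.05,2],"delta_rot": [0,0,0]}
    - {"gripper": 1,"offset": [0.2,0.05,2.5],"delta_rot": [0,0,0]}
    - {"gripper": 1,"offset": [0.2,0.05,2.8],"delta_rot": [0,0,0]}

```text
time_s: 23.65
position: [0.6529, -0.1903, 0.0389]
ee_rot: [-180.0, 0.1, -3.5]
wrist_force: [0.9, -0.3, -0.7]
width: 0.0283
grasp_force: 34.7
```

>>> send_rows:
  deltas:
    - {"gripper": 1,"offset": [0,0,0.2],"delta_rot": [0,0,0]}
    - {"gripper": 1,"offset": [0,0,0.35],"delta_rot": [0,0,0]}
    - {"gripper": 1,"offset": [0,0,0.5],"delta_rot": [0,0,0]}
    - {"gripper": 1,"offset": [0,0,0.6],"delta_rot": [0,0,0]}
    - {"gripper": 1,"offset": [0,0,0.65],"delta_rot": [0,0,0]}

```text
time_s: 24.07
position: [0.6535, -0.1904, 0.0338]
ee_rot: [180.0, -0.0, -3.5]
wrist_force: [-0.0, 0.0, -0.3]
width: 0.0283
grasp_force: 34.7
```

>>> send_rows:
  deltas:
    - {"gripper": 1,"offset": [0,0,0.05],"delta_rot": [0,0,0]}
    - {"gripper": 1,"offset": [0,0,0.1],"delta_rot": [0,0,0]}
    - {"gripper": 1,"offset": [0,0,0.1],"delta_rot": [0,0,0]}

```text
time_s: 24.32
position: [0.6537, -0.1905, 0.0338]
ee_rot: [180.0, -0.0, -3.5]
wrist_force: [-3.3, 1.4, 7.4]
width: 0.0282
grasp_force: 35.3
```

>>> send_rows:
  deltas:
    - {"gripper": 0.2,"offset": [0,0,0],"delta_rot": [0,0,0]}
    - {"gripper": 0.1,"offset": [0,0,0],"delta_rot": [0,0,0]}
    - {"gripper": -0.1,"offset": [0,0,0],"delta_rot": [0,0,0]}
    - {"gripper": -0.3,"offset": [0,0,0],"delta_rot": [0,0,0]}
    - {"gripper": -0.3,"offset": [0,0,-1],"delta_rot": [0,0,0]}

```text
time_s: 24.73
position: [0.6525, -0.1902, 0.041]
ee_rot: [-180.0, 0.2, -3.5]
wrist_force: [1.2, 0.2, -0.7]
width: 0.0555
grasp_force: 0.0
```

>>> send_rows:
  deltas:
    - {"gripper": -0.3,"offset": [0,0,-3],"delta_rot": [0,0,0]}
    - {"gripper": -0.3,"offset": [0,0,-6],"delta_rot": [0,0,0]}
    - {"gripper": -0.3,"offset": [0,0,-10],"delta_rot": [0,0,0]}
    - {"gripper": -0.3,"offset": [0,0,-14],"delta_rot": [0,0,0]}
    - {"gripper": -0.3,"offset": [0,0,-18],"delta_rot": [0,0,0]}

```text
time_s: 25.15
position: [0.653, -0.1903, 0.2256]
ee_rot: [180.0, -0.0, -3.5]
wrist_force: [1.0, 0.2, -0.1]
width: 0.0554
grasp_force: 0.0
```

>>> send_rows:
  deltas:
    - {"gripper": -0.3,"offset": [-4,4,0],"delta_rot": [0,0,0]}
    - {"gripper": -0.3,"offset": [-7,7,0],"delta_rot": [0,0,0]}
    - {"gripper": -0.3,"offset": [-9,10,0],"delta_rot": [0,0,0]}
    - {"gripper": -0.3,"offset": [-11,13,0],"delta_rot": [0,0,0]}
    - {"gripper": -0.3,"offset": [-13,16,0],"delta_rot": [0,0,0]}

```text
time_s: 25.57
position: [0.5123, -0.3433, 0.224]
ee_rot: [180.0, -0.1, -3.5]
wrist_force: [0.5, -0.6, 0.0]
width: 0.0553
grasp_force: 0.0
```

>>> send_rows:
  deltas:
    - {"gripper": -0.3,"offset": [0,0,0],"delta_rot": [0,0,0]}
    - {"gripper": -0.3,"offset": [0,0,0],"delta_rot": [0,0,0]}

```text
time_s: 25.73
position: [0.5127, -0.3437, 0.2238]
ee_rot: [180.0, -0.0, -3.7]
wrist_force: [0.7, -0.3, 0.3]
width: 0.0556
grasp_force: 0.0
```

Run:
```python
from h import *
c=cap('top');P=cloud(c)
for n,(x,y,th),g in(('s',(.594,.202,19.7),22),('c',(.594,-.0141,16.5),-22),('b',(.631,-.189,-3.3),22)):
    t=np.radians(th);A=np.array([[np.cos(t),np.sin(t)],[-np.sin(t),np.cos(t)]])
    q=(P[...,:2]-[x,y])@A.T;z=P[...,2]
    m=(abs(q[...,0])<.042)&(abs(q[...,1])<.02)
    for nm,lo,hi in(('green',.027,.036),('ref',.019,.0255)):
        k=m&(z>lo)&(z<hi)&(q[...,0]*g*(1 if nm=='green' else -1)>0);print(n,nm,k.sum(),((q[k].min(0)+q[k].max(0))/2).round(4),np.median(z[k]).round(4))
print('blue',disc(c,P,(396,238),.028))
cv2.imwrite('pics/top9.png',cv2.resize(c['color'][115:265,90:430,::-1],None,fx=2.3,fy=2.3,interpolation=cv2.INTER_CUBIC))
```

```text
s green 204 [ 0.0223 -0.0019] 0.0321
s ref 190 [-0.0151 -0.0011] 0.0223
c green 201 [-0.0246 -0.0007] 0.0323
c ref 177 [0.0135 0.0016] 0.0222
b green 199 [ 0.0217 -0.0015] 0.0323
b ref 191 [-0.0159 -0.    ] 0.0223
blue [ 4.552e-01 -2.441e-01  1.570e-02  4.550e-01 -2.443e-01  2.100e+02]
```

View pics/top9.png

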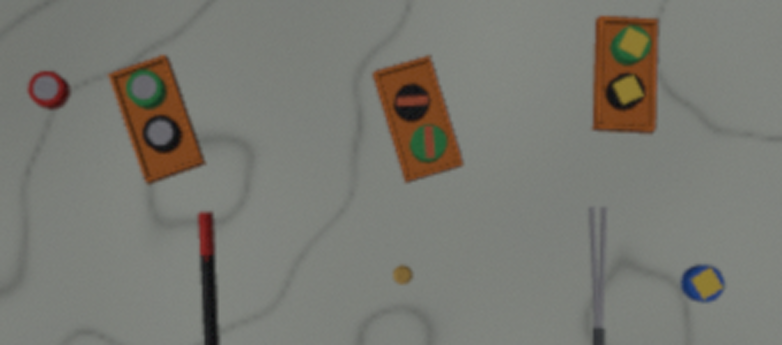

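The crop shows all three pairs standing in their trays: steel at (146,88)/(162,133), copper at (429,143)/(411,102), brass at (631,44)/(627,91). The green tops measure 32 mm and the black tops 22 mm, which puts both on the tray floors. The blue one, at (703,284), has not moved.

```bash
python3 -c "
from plant import ctrl
print(ctrl.finish_job())"
```

```text
the job is handed in; nothing more can be done
None
```

The job is handed in: each green specimen stands upright beside its matching black reference on the tray floor, and the blue one was not moved. A last top-camera measurement confirmed this before hand-in, at about 26 s of the 128 s allowed; no verdict came back.

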